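Turn the nursery carousel until the knob-lid jar is at the front and hold it there

ROBOT

A 7-joint arm with a two-finger parallel gripper is mounted at the origin on the work surface. World frame = base frame: x ahead of the robot, y to its left, z up, the work surface at z = 0. Lengths are in m, angles in rad, forces in N, time in s.
With the tool pointing down it reaches from about 0.425 to 0.875 m from the base axis. Payload 4.7 kg.
Tool frame: the origin (TCP) lies on the centre line of the jaws, within the pads' length; the fingertips stand ahead of it and the grasp point (between the pads) lies 2 mm behind it (nose_length is the z of the fingertips in the tool frame, in m); z points along the fingers, y is the line along which they close (so a half turn about z gives the same grasp; the last joint's range is limited). The gripper opens to 87 mm and grips with 3 to 60 N. Pads are 19 mm wide; open, the fingers measure 117 mm over their backs; the gripper's body (75 mm by 190 mm) begins 51 mm behind the grasp point.
Start: joints at [-1.206, 0.321, -0.07, 1.45, 0.023, 1.371, -0.057], TCP at [0.223, 0.61, 0.207] pointing down, gripper open.
Joint ranges: [-2.86, 2.86], [-0.3, 2.09], [-1.38, 1.24], [0.06, 2.45], [-1.56, 4.7], [0.09, 2.05], [-2.69, 2.69]. Speed limits (rad/s): [2.57, 2.57, 3.14, 3.14, 3.14, 3.14, 3.14].

INTERFACE

Orientations are given as a rotation vector (axis times angle).
In Python, from bench import * gives the robot as it stands.
- The arm moves only by the tool send_rows, never from a script. Its arguments are lists of equal length, an entry for each row: "xyz": the shift along the tool's x, y, z in mm, a list of three; "dr": the turn, a rotation vector about the tool's x, y, z in rad, a list of three. A call has exactly 10 rows; each row is the pose to reach, as a shift and turn from the pose commanded when the call began, along the tool's axes at that moment; what a row does not reach only later rows make up. A row lasts 1/12 s, in which the tool goes at most 41.7 mm and 7.16 degrees, less where a joint would pass 70% of its speed; a pose out of reach is approached as far as the arm can. A call with a gripper value outside its range is refused whole. "jaw" is the finger opening in mm, from 0 to 87, set as the call begins (left out, the last holds). The fingers move at their own pace and stop on an object; "grip_force" is the grip in N (left out, the last holds). Time passes only in rows, so rows that repeat a pose let the fingers close, or fill a call up. It gives the time, the measured TCP pose, the force, the opening and the grip force at its end, in the units of the state.
- get_state(): the state, without advancing time (a new reading comes with each control period).
- get_image(name): name is "side" or "top"; returns the picture (400x640x3 uint8, red, green, blue); there is no depth.
- calibration(name): a dict with "vfov" (degrees; the focal length in pixels is half the picture's height over the tangent of half this angle, whatever the lens; pixels are square), "cx", "cy" (the principal point, pixels), "k1" (the pictures are not rectified: a ray, as slopes to the right and down, at radius r is drawn at 1 + k1 r^2 times it, then the intrinsics apply), "rvec" (rotation vector, rad) and "tvec" (3), from world to camera coordinates, as OpenCV has them. Camera axes: x right, y down, z forward; pixel columns grow to the right and rows downward; lengths in m; the calibration is good to about 2 mm. A picture is of the moment at which its call begins. calibration takes no time and is no camera call.
- close_job(): hands the job in; it is judged then, once.
The state is a dict: "time": time; "joint_positions": joint angles; "qd": joint speeds; "joint_torque": joint torques, N m; "position": TCP position; "tool_rot": TCP orientation; "ft_force": force on the tool from outside, world axes, zero at the start; "torque": the same for the moment, N m; "grip_width": opening from 0.0 (shut) to 1.0 (fully open); "grip_force": force on a finger pad.
Only numpy, scipy, OpenCV 4.12 (cv2) and the standard library are available. Lean on these libraries where they do the work, as an engineer would, in place of code of your own. Each camera call takes 0.05 s, during which the arm holds its last target. There are 200 camera calls.

TASK

The parent needs one hand for the baby: by its T-handle, gently turn the carousel until the glass jar with the round knob on its lid stands in the middle of the gap in the guard rail, where the parent can reach it, and finish while firmly holding the handle so that the turntable stays still. Keep hold of the handle at the end, do not let go. Do not push on the jars or spin them out of their wells, and leave everything else on the unit where it is.

Things in the scene. Friction and masses are not known exactly. Their poses are not given: they have to be found in the camera images.
- carousel_foot: Fixed round birch foot of the carousel, 290 mm across, standing on the white top. Origin: centre of its underside, on the turning axis; z up. A dark steel guard rail (8 mm bar, 78 mm high) runs round it at radius 136 mm and is open only for 41 degrees either side of the foot's own +x axis: that +x direction is the middle of the gap, the front of the carousel, on the side away from the robot where the parent stands.
- turntable (a joint): Turn of the round birch deck (240 mm across, upper face 30 mm above the white top) about the vertical axis of the foot, rad, counter-clockwise from above positive, 0 at the start of every episode wherever the jars are. It turns freely without stops, by more than a full turn either way, with light bearing friction (0.06 N m), and stays where it is left. Four round wells (inner 70 mm, rims 14 mm high) sit 90 degrees apart, their centres 75 mm from the axis.
- handle: Dark steel T-handle of the turntable, rigidly turning with it: a bar 76 mm long (own x), 20 mm thick (own y), 26 mm high, on a 16 mm post on the turning axis. Origin: middle of the bar, 181 mm above the white top. Bar faces are vertical and flat; it can be pinched across its thickness from above. Bar's own x lies midway between two wells (45 degrees from each). All the jars end at least 20 mm below the bar's underside.
- knob_jar: The jar to bring to the front: clear glass, round, 62 mm across, with a flat white ceramic lid and a 28 mm white ceramic ball knob on it, 115 mm high in all; the only one with a ball on its lid. Stands loose in one of the four wells (4 mm play), any of them. Origin: centre of its underside, z up.
- flat_jar: Same glass jar with a plain flat white ceramic lid and no knob, 62 mm across, 83 mm high, loose in another well. Origin: centre of its underside.
- pump_bottle: White plastic pump bottle with grey pump head, 58 mm across, 118 mm high, loose in another well. Origin: centre of its underside.
- beaker: Open white ceramic beaker, 60 mm across, 78 mm high, loose in another well. Origin: centre of its underside.
- dish: Round white ceramic dish, 110 mm across, 35 mm high, on the white top; to be left alone.
- rattle: Yellow plastic rattle, about 130 mm long, 44 mm high, lying on the white top; to be left alone.
- pacifier: Small silicone pacifier, about 50 mm, on the white top; to be left alone.
- hairbrush: Birch baby hairbrush, about 160 mm long, lying on the white top; to be left alone.
- closed_jar: Larger closed glass jar with flat lid, 72 mm across, 104 mm high, standing on the white top, not on the carousel; to be left alone.
Not all that is in view belongs to the job. What is shaped like the beaker but blue or purple is not meant.

How it is judged:
By the outcome, as a careful person would: the job done as asked, in the order asked, and still so for the second after the job is handed in, while the arm keeps its last pose, push and grip.
It also fails if it takes over 58 s, if anything falls off the work surface, if the arm or the gripper's body presses on something with over 40 N, if the wrist force passes 120 N, or if a joint passes its speed limit or range.

## Working session

There is one attempt and no reset: what is moved stays moved. The work goes in short steps, Python scripts to look and compute and a tool call to move; the robot and the scene stay as the last step left them, time stands still between calls to the robot, and variables do not carry over. Pictures are saved under pics/ and viewed, at most 10 in all, crops included, and the job is handed in when it is done.

Besides the shell and the picture viewer there is one more tool, called after "Emit:" as name(argument=value, ...) on one line, values as JSON. send_rows: Moves the arm, as the interface text tells. Its arguments: {"type":"object","properties":{"xyz":{"type":"array"},"dr":{"type":"array"},"jaw":{"type":"number"},"grip_force":{"type":"number"}},"required":["xyz","dr"]}

```bash
mkdir -p pics; ls
python3 - <<'E'
from bench import *
import cv2
for n in("top","side"):
    cv2.imwrite(f"pics/{n}0.png",get_image(n)[:,:,::-1]); print(n,calibration(n))
s=get_state();print(s)
import bench;print([a for a in dir(bench) if a[0]!='_'])
E
```

```text
pics
top {'vfov': 50.302284250732924, 'cx': 319.7449707744578, 'cy': 202.83089802700658, 'k1': -0.11131848175889146, 'rvec': array([ 2.14039299, -2.16515602,  0.14781489]), 'tvec': array([-0.02262747,  0.58618908,  1.19318746])}
side {'vfov': 44.42863003880288, 'cx': 317.27433155796507, 'cy': 200.41477508178556, 'k1': -0.11850732457197262, 'rvec': array([ 2.17914738, -0.78606251,  0.32778004]), 'tvec': array([-0.4872    ,  0.35253432,  1.29226404])}
{'time': 0.1, 'joint_positions': array([-1.20589062,  0.32173952, -0.07006033,  1.45155386,  0.02259468,
        1.37080759, -0.05692574]), 'qd': array([-9.21668364e-04, -1.43769012e-05, -1.43343272e-03, -4.79995893e-03,
       -2.29050016e-04,  8.68713179e-04, -9.46361080e-04]), 'joint_torque': array([-3.14848683e-05, -4.92572236e+01, -4.06019753e-01, -3.13401067e+01,
       -6.44389959e-02,  3.94496543e-02,  8.68954112e-05]), 'position': array([0.22325431, 0.60989627, 0.20567637]), 'tool_rot': array([-5.48221225e-01, -3.09317999e+00,  2.68559693e-03]), 'ft_force': array([ 0.59655039, -0.06687133, -0.00997849]), 'torque': array([-0.00370874,  0.00742795, -0.0113906 ]), 'grip_force': 0.0, 'grip_width': 1.002058856170781}
['MotionError', 'calibration', 'close_job', 'get_image', 'get_state', 'nose_length']
```

View pics/top0.png

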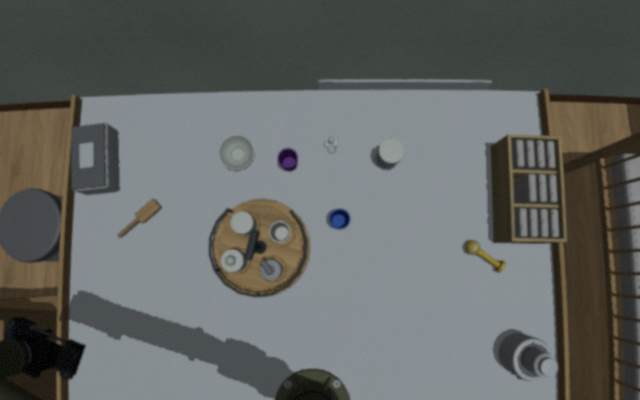

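View pics/side0.png

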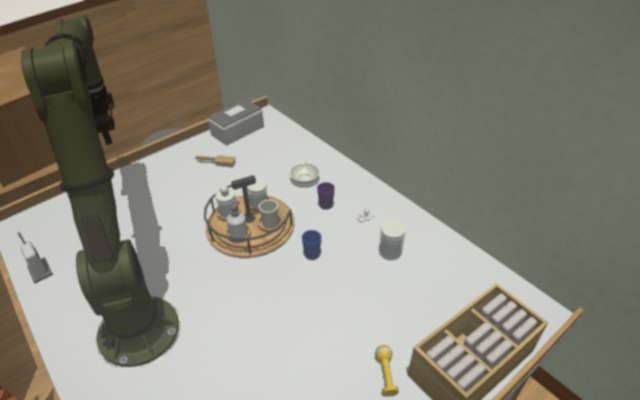

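Top view: the carousel is at about (259,247). The candidates for the knob jar are the four items on it, at (232,261), (242,222), (270,269) and (281,232), plus the closed jar off the carousel at (390,152). The one at (232,261) seems to have a round knob. I'll check that and the gap in a close crop.

```bash
cat > h.py <<'E'
from bench import *
import numpy as np, cv2
def K(c):
    f=200/np.tan(np.radians(c['vfov']/2)); return np.array([[f,0,c['cx']],[0,f,c['cy']],[0,0,1.]]),np.array([c['k1'],0,0,0.])
def px(n,P):
    c=calibration(n);k,d=K(c);return cv2.projectPoints(np.atleast_2d(np.array(P,float)),c['rvec'],c['tvec'],k,d)[0][:,0]
def world(n,uv,z):
    c=calibration(n);k,d=K(c);u=cv2.undistortPoints(np.array(uv,float).reshape(-1,1,2),k,d)[:,0]
    R=cv2.Rodrigues(c['rvec'])[0];o=-R.T@c['tvec'];r=np.c_[u,np.ones(len(u))]@R
    return o+r*((z-o[2])/r[:,2])[:,None]
E
python3 - <<'E'
from h import *
a=cv2.imread("pics/top0.png")[190:305,200:320];b=cv2.imread("pics/side0.png")[165:260,195:305]
a=cv2.resize(a,(400,383),interpolation=2);b=cv2.resize(b,(400,383*1),interpolation=2)
o=np.hstack([a,b]); o=cv2.convertScaleAbs(o,alpha=1.5,beta=10);cv2.imwrite("pics/c0.png",o)
print(world("top",[[259,247],[232,261],[242,222],[270,269],[281,232]],0.08))
E
```

```text
[[0.45894409 0.14034361 0.08      ]
 [0.42086948 0.21525838 0.08      ]
 [0.5288885  0.18839162 0.08      ]
 [0.39825992 0.10975563 0.08      ]
 [0.49992677 0.07926136 0.08      ]]
```

View pics/c0.png

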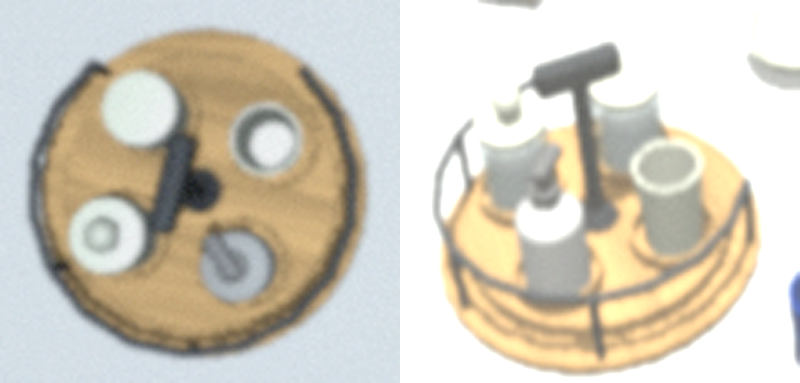

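The crop confirms it: the knob jar is at crop (105,235), full (232,261). The pump bottle is at crop (238,265), the flat jar at (140,107) and the beaker at (266,140). The rail ends are at crop (97,67) and (305,70). Next I'll fit the foot, the gap and the bar.

```bash
cat >> h.py <<'E'
from scipy.optimize import minimize
from scipy.ndimage import map_coordinates
def samp(g,n,P):
    p=px(n,P);return map_coordinates(g,[p[:,1],p[:,0]],order=1,mode='nearest')
def railpts(c,phi,r,z,a):
    a=np.radians(a)+phi;return np.c_[c[0]+r*np.cos(a),c[1]+r*np.sin(a),np.full(len(a),z)]
def barpts(c,th,hx=.038,hy=.010,z=.194):
    u,v=np.meshgrid(np.linspace(-hx,hx,25),np.linspace(-hy,hy,9));u=u.ravel();v=v.ravel()
    return np.c_[c[0]+u*np.cos(th)-v*np.sin(th),c[1]+u*np.sin(th)+v*np.cos(th),np.full(len(u),z)]
E
cat > fit.py <<'E'
from h import *
G={n:cv2.imread(f"pics/{n}0.png",0).astype(float) for n in("top","side")}
def cost(p,names=("top","side"),z=.074):
    s=0
    for n in names:
        g=G[n]
        s+=samp(g,n,railpts(p[:2],p[2],.136,z,np.arange(45,316,2))).mean()
        e=np.r_[np.arange(41.5,48),np.arange(-47.5,-41)];f=np.r_[np.arange(33,40.),np.arange(-39,-32.)]
        s+=.5*(samp(g,n,railpts(p[:2],p[2],.136,z,e)).mean()-samp(g,n,railpts(p[:2],p[2],.136,z,f)).mean())
    return s
for names in (("top",),("side",),("top","side")):
  best=None
  for x in np.arange(.43,.50,.01):
    for y in np.arange(.11,.18,.01):
      for ph in np.radians([-20,-10,0,10,20]):
        v=cost([x,y,ph],names)
        if best is None or v<best[0]:best=(v,[x,y,ph])
  m=minimize(cost,best[1],(names,),method='Nelder-Mead',options=dict(initial_simplex=np.array(best[1])+np.array([[0,0,0],[.006,0,0],[0,.006,0],[0,0,.1]])))
  print(names,m.fun,m.x[:2],np.degrees(m.x[2]))
c=m.x[:2];phi=m.x[2]
def bc(q,names):
    s=0
    for n in names:
        s+=samp(G[n],n,barpts(q[:2],q[2])).mean()-samp(G[n],n,np.r_[barpts(q[:2],q[2],.043,.010)[::25],barpts(q[:2],q[2],.043,.010)[24::25],barpts(q[:2],q[2],.038,.016)[:25],barpts(q[:2],q[2],.038,.016)[-25:]]).mean()
    return s
for names in (("top",),("top","side")):
  m=min((minimize(bc,[*c,t],(names,),method='Nelder-Mead',options=dict(initial_simplex=np.array([*c,t])+np.array([[0,0,0],[.006,0,0],[0,.006,0],[0,0,.15]]))) for t in np.radians(np.arange(-90,90,15))),key=lambda m:m.fun)
  print("bar",names,m.fun,m.x[:2],np.degrees(m.x[2]))
th=m.x[2]
o=cv2.resize(cv2.imread("pics/top0.png")[190:305,200:320],(400,383),interpolation=2);o=cv2.convertScaleAbs(o,alpha=1.5)
b=cv2.resize(cv2.imread("pics/side0.png")[165:260,195:305],(400,383),interpolation=2);b=cv2.convertScaleAbs(b,alpha=1.5)
for n,im,off,sx,sy in(("top",o,(200,190),400/120,383/115),("side",b,(195,165),400/110,383/95)):
  for P,col in((railpts(c,phi,.136,.074,np.arange(42,319,4)),(0,0,255)),(railpts(c,phi,.145,0,np.arange(0,360,6)),(255,0,0)),(barpts(m.x[:2],th)[[0,24,-1,-25]],(0,255,0))):
    for u,v in px(n,P):cv2.circle(im,(int((u-off[0]+.5)*sx),int((v-off[1]+.5)*sy)),1,col,-1)
cv2.imwrite("pics/o0.png",np.hstack([o,b]))
print(world("top",[[231,261]],.13))
E
python3 fit.py
```

```text
('top',) 39.93922644454303 [0.46164591 0.14534292] -2.611573628524652
('side',) 64.19217225809717 [0.46171038 0.1440185 ] 3.2346893488189004Traceback (most recent call last):
  File "fit.py", line 16, in <module>
    v=cost([x,y,ph],names)
  File "fit.py", line 9, in cost
    s+=.5*(samp(g,n,railpts(p[:2],p[2],.136,z,e)).mean()-samp(g,n,railpts(p[:2],p[2],.136,z,f)).mean())
           ~~~~^^^^^^^^^^^^^^^^^^^^^^^^^^^^^^^^^^
  File "h.py", line 14, in samp
    p=px(n,P);return map_coordinates(g,[p[:,1],p[:,0]],order=1,mode='nearest')
  File "h.py", line 6, in px
    c=calibration(n);k,d=K(c);return cv2.projectPoints(np.atleast_2d(np.array(P,float)),c['rvec'],c['tvec'],k,d)[0][:,0]
ValueError: time passes only in moves, steps and waits
```

```bash
sed -i 's/^def K/CAL={n:calibration(n) for n in ("top","side")}\ndef K/; s/c=calibration(n);/c=CAL[n];/' h.py
cat >> fit.py <<'E'
for n in("top","side"):
  a=np.arange(20,62,1.)
  for s in(1,-1):
    v=samp(G[n],n,railpts(c,0,.136,.074,s*a)); print(n,s,v.astype(int)[::2])
E
python3 fit.py
```

```text
('top',) 39.93922644454303 [0.46164591 0.14534292] -2.611573628524652
('side',) 64.19217225809717 [0.46171038 0.1440185 ] 3.2346893488189004
('top', 'side') 116.20056578996758 [0.46233218 0.14451998] 0.08164560034301295
bar ('top',) -39.437171609807095 [0.44674459 0.13673423] -56.02828805363857
bar ('top', 'side') -79.61982607371024 [0.4606771  0.14165864] -15.057151462681217
[[0.42086299 0.20774285 0.13      ]]
top 1 [137 136 137 137 138 138 139 137 131  96  62  60  70  76  74  74  70  66
  62  61  62]
top -1 [113 113 120 118 115 118 119 115 114 112 110  92  75  75  81  81  79  80
  79  74  69]
side 1 [208 208 208 208 204 203 209 210 210 209 210 206 180 114  72  66  67  68
  68  69  71]
side -1 [209 208 208 209 208 209 209 208 205 197 172 135 108  95  87  80  83  91
 102 103 103]
```

View pics/o0.png

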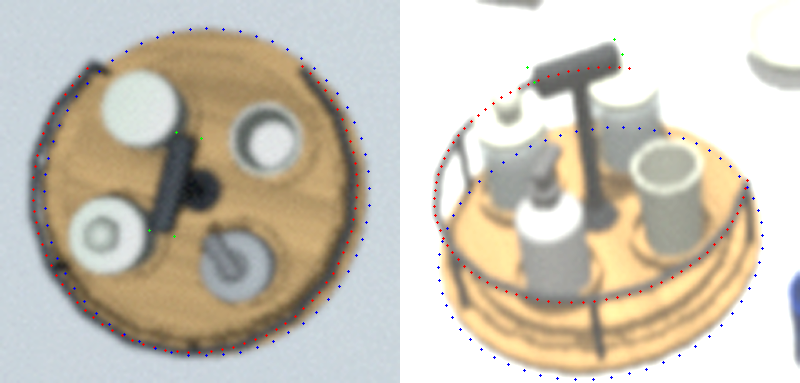

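Run:
```python
from h import *
G={n:cv2.imread(f"pics/{n}0.png").astype(float) for n in("top","side")}
rows=[]
for n,c in(("top",(.4617,.1448)),("side",(.4617,.1440))):
  a=np.arange(-180,180,.5)
  im=np.array([[samp(G[n][:,:,k],n,railpts(c,0,r,.074,a)) for k in range(3)] for r in np.arange(.154,.11,-.001)]) # r,3,a
  im=im.transpose(0,2,1)[:,::-1]
  im=cv2.resize(np.clip(im*1.4,0,255).astype(np.uint8),(792,260),interpolation=2)
  for d in range(-180,181,20):
    x=int((180-d)*2.2);cv2.line(im,(x,0),(x,10 if d else 25),(0,0,255),1);cv2.line(im,(x,250),(x,259),(0,0,255),1)
  cv2.line(im,(0,106),(8,106),(0,255,0),1)
  rows.append(im)
cv2.imwrite("pics/polar.png",np.vstack(rows))
```

```text
(no output)
```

View pics/polar.png

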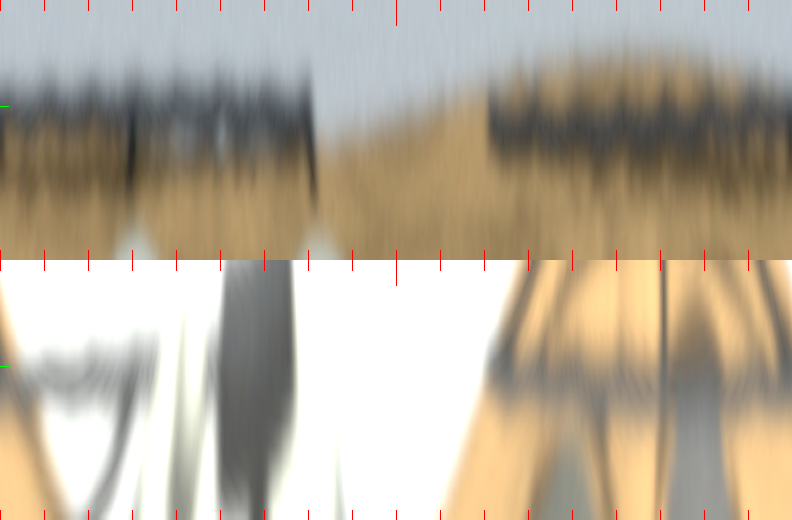

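Polar view: the rail ends are at about +38 and -42 deg in the top camera (x=312, 487) and at about -43 deg in the side camera, so the gap centre is about -2 deg. Next I'll refine the bar and check the arm data.

```bash
cat > bar.py <<'E'
from h import *
print("nose",nose_length if not callable(nose_length) else nose_length())
G={n:cv2.imread(f"pics/{n}0.png",0).astype(float) for n in("top","side")}
# rail circle centre, ends excluded, per image
def rc(p,n):return samp(G[n],n,railpts(p,0,.136,.074,np.r_[np.arange(50,115,1.),np.arange(130,175,1.),np.arange(-175,-125,1.),np.arange(-115,-50,1.)])).mean()
for n in G:
    m=minimize(rc,[.4617,.145],(n,),method='Nelder-Mead',options=dict(initial_simplex=[[.4617,.145],[.467,.145],[.4617,.15]]));print(n,"rail c",m.x,m.fun)
def ring(q,n):
    o=np.r_[barpts(q[:2],q[2],.043,.008)[::25],barpts(q[:2],q[2],.043,.008)[24::25],barpts(q[:2],q[2],.036,.015)[:25],barpts(q[:2],q[2],.036,.015)[-25:]]
    return samp(G[n],n,barpts(q[:2],q[2],.036,.008)).mean()-samp(G[n],n,o).mean()
for names in(("top",),("side",),("top","side")):
    i=np.array([.461,.1417,-.26]);m=minimize(lambda q:sum(ring(q,n) for n in names),i,method='Nelder-Mead',options=dict(initial_simplex=i+np.array([[0,0,0],[.003,0,0],[0,.003,0],[0,0,.05]])))
    print(names,m.x[:2],np.degrees(m.x[2]),m.fun)
E
python3 bar.py
```

```text
nose 0.017
top rail c [0.46330418 0.14552338] 65.41477528178424
side rail c [0.46490349 0.14489775] 106.98930766684576
('top',) [0.46179012 0.14346149] -15.21947227871419 -32.882058883131265
('side',) [0.46051275 0.14019721] -17.087036038254062 -52.379119785630834
('top', 'side') [0.46147066 0.14182209] -16.06298906363141 -82.68732885173111
```

```bash
cat > go.py <<'E'
import sys
from h import *
from scipy.spatial.transform import Rotation as Ro
def st():
    s=get_state();R=Ro.from_rotvec(s['tool_rot']);y=R.as_matrix()[:,1]
    print("t",s['time'],"p",s['position'].round(4),"yaw_y",np.degrees(np.arctan2(y[1],y[0])).round(2),"tilt",R.as_matrix()[:,2].round(4),"F",s['ft_force'].round(2),"M",s['torque'].round(3),"gw",s['grip_width']*87,"gf",s['grip_force'],"q",s['joint_positions'].round(3))
    return s,R
s,R=st()
if len(sys.argv)>4:
    x,y,z,w=map(float,sys.argv[1:5]);w=np.radians(w)
    Y=[np.cos(w),np.sin(w),0];Z=[0,0,-1];T=Ro.from_matrix(np.c_[np.cross(Y,Z),Y,Z])
    print("xyz mm",(R.inv().apply(np.array([x,y,z])-s['position'])*1000).round(1),"dr",(R.inv()*T).as_rotvec().round(4))
E
python3 go.py .462 .1435 .26 74.5
```

```text
t 0.1 p [0.2233 0.6099 0.2057] yaw_y 69.9 tilt [-5.0e-04 -1.6e-03 -1.0e+00] F [ 0.6  -0.07 -0.01] M [-0.004  0.007 -0.011] gw 87.17912048685795 gf 0.0 q [-1.206  0.322 -0.07   1.452  0.023  1.371 -0.057]
xyz mm [-384.5 -356.   -53.7] dr [-0.0017  0.     -0.0803]
```

Emit:
send_rows(xyz=[[-5,-5,-10],[-20,-20,-25],[-45,-42,-40],[-72,-67,-50],[-100,-93,-54],[-128,-119,-54],[-156,-145,-54],[-184,-171,-54],[-212,-197,-54],[-240,-222,-54]], dr=[[0,0,0],[0,0,-0.01],[0,0,-0.02],[0,0,-0.03],[0,0,-0.04],[0,0,-0.05],[0,0,-0.06],[0,0,-0.07],[0,0,-0.08],[-0.002,0,-0.08]], jaw=87)

```text
time: 0.93
position: [0.3731, 0.3171, 0.2615]
tool_rot: [0.424, 3.112, 0.004]
ft_force: [0.1, -0.4, -1.0]
grip_width: 1.003
grip_force: 0.0
```

Emit:
send_rows(xyz=[[-28,-25,0],[-55,-50,0],[-80,-74,0],[-105,-98,0],[-125,-115,0],[-138,-127,0],[-145,-134,0],[-145,-134,0],[-145,-134,0],[-145,-134,0]], dr=[[0,0,0],[0,0,0],[0,0,0],[0,0,0],[0,0,0],[0,0,0],[0,0,0],[0,0,0],[0,0,0],[0,0,0]])

```text
time: 1.77
position: [0.4755, 0.1532, 0.2605]
tool_rot: [-0.42, -3.113, -0.004]
ft_force: [0.1, 0.7, 0.4]
grip_width: 0.998
grip_force: 0.0
```

```bash
python3 go.py .462 .1435 .181 74.5
```

```text
t 1.7667 p [0.4755 0.1532 0.2605] yaw_y 74.63 tilt [ 2.0e-04  2.7e-03 -1.0e+00] F [0.12 0.68 0.43] M [ 0.007 -0.017  0.024] gw 86.8521659206468 gf 0.0 q [-0.713 -0.034  0.343  1.743  0.009  1.429  0.931]
xyz mm [ 10.4 -13.2  79.5] dr [ 0.0026 -0.0005  0.0022]
```

Emit:
send_rows(xyz=[[3,-4,0],[7,-9,5],[10,-13,15],[10,-13,28],[10,-13,42],[10,-13,55],[10,-13,66],[10,-13,74],[10,-13,79],[10,-13,79]], dr=[[0,0,0],[0.003,0,0.002],[0.003,0,0.002],[0.003,0,0.002],[0.003,0,0.002],[0.003,0,0.002],[0.003,0,0.002],[0.003,0,0.002],[0.003,0,0.002],[0.003,0,0.002]])

```text
time: 2.6
position: [0.4625, 0.1418, 0.1803]
tool_rot: [-0.426, -3.111, 0.003]
ft_force: [1.1, 0.4, -0.2]
grip_width: 1.001
grip_force: 0.0
```

```bash
python3 - <<'E'
from h import *
a=get_image("top")[180:310,190:330];b=get_image("side")[130:260,180:320]
o=np.hstack([cv2.resize(i,(400,371),interpolation=2) for i in(a,b)])[:,:,::-1]
cv2.imwrite("pics/g1.png",cv2.convertScaleAbs(o,alpha=1.5,beta=10))
E
python3 go.py .462 .1435 .181 74.5
```

```text
t 2.7 p [0.4635 0.142  0.1817] yaw_y 74.38 tilt [ 2.e-04 -8.e-04 -1.e+00] F [-0.61  0.67  0.08] M [ 0.027  0.05  -0.038] gw 86.9686690373412 gf 0.0 q [-0.705 -0.027  0.349  1.894  0.011  1.273  0.938]
xyz mm [1.8 1.1 0.7] dr [-0.0007  0.0004 -0.0021]
```

View pics/g1.png

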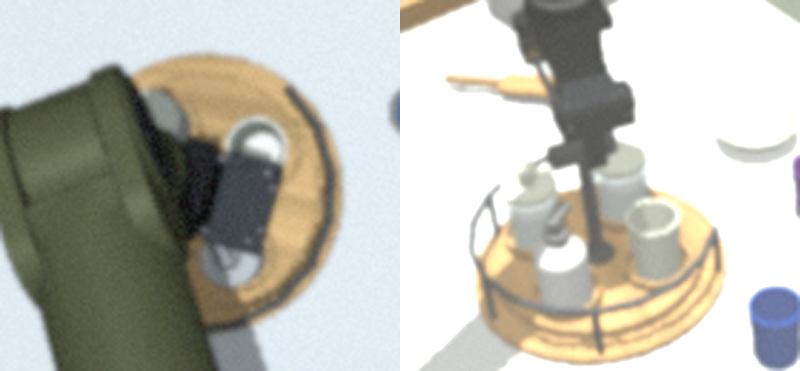

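The fingers straddle the bar at about (585,140) in the side crop, clear of the jars. I'll close with a light grip first.

Emit:
send_rows(xyz=[[0,0,0],[0,0,0],[0,0,0],[0,0,0],[0,0,0],[0,0,0],[0,0,0],[0,0,0],[0,0,0],[0,0,0]], dr=[[0,0,0],[0,0,0],[0,0,0],[0,0,0],[0,0,0],[0,0,0],[0,0,0],[0,0,0],[0,0,0],[0,0,0]], jaw=5, grip_force=12)

```text
time: 3.53
position: [0.4633, 0.1419, 0.1814]
tool_rot: [-0.427, -3.112, 0.001]
ft_force: [-0.2, -0.1, -0.4]
grip_width: 0.326
grip_force: 0.0
```

```bash
python3 go.py .462 .1435 .181 74.5
```

```text
t 3.5333 p [0.4633 0.1419 0.1814] yaw_y 74.37 tilt [-1.e-04 -9.e-04 -1.e+00] F [-0.18 -0.1  -0.42] M [-0.052  0.037  0.044] gw 28.37312537550807 gf 0.0 q [-0.705 -0.027  0.349  1.895  0.01   1.272  0.938]
xyz mm [1.7 1.2 0.4] dr [-0.0009  0.0001 -0.0022]
```

Emit:
send_rows(xyz=[[0,0,0],[0,0,0],[0,0,0],[0,0,0],[0,0,0],[0,0,0],[0,0,0],[0,0,0],[0,0,0],[0,0,0]], dr=[[0,0,0],[0,0,0],[0,0,0],[0,0,0],[0,0,0],[0,0,0],[0,0,0],[0,0,0],[0,0,0],[0,0,0]])

```text
time: 4.37
position: [0.4633, 0.1419, 0.1814]
tool_rot: [-0.427, -3.112, 0.001]
ft_force: [-0.1, 0.4, -0.6]
grip_width: 0.063
grip_force: 0.0
```

```bash
python3 go.py .462 .1435 .181 74.5
```

```text
t 4.3667 p [0.4633 0.1419 0.1814] yaw_y 74.37 tilt [-2.e-04 -9.e-04 -1.e+00] F [-0.08  0.44 -0.58] M [ 0.014 -0.019 -0.01 ] gw 5.487458420112591 gf 0.0 q [-0.705 -0.027  0.349  1.895  0.01   1.272  0.938]
xyz mm [1.7 1.2 0.4] dr [-0.0009  0.0001 -0.0022]
```

Missed: the fingers closed to 5 mm with no contact, so I'll look.

Run:
```python
from h import *
i=get_image("side");cv2.imwrite("pics/side2.png",i[:,:,::-1])
b=i[130:240,200:310]
o=cv2.resize(b,(590,590),interpolation=2)[:,:,::-1]
cv2.imwrite("pics/g2.png",cv2.convertScaleAbs(o,alpha=2.2,beta=20))
s=get_state();print(px("side",[s['position'],s['position']-[0,0,.017]]))
# bar with free z
G={n:cv2.imread(f"pics/{n}0.png",0).astype(float) for n in("top","side")}
def f(q):
    t=0
    for n in G:
        B=lambda a,b:barpts(q[:2],q[2],a,b,q[3])
        o=np.r_[B(.043,.008)[::25],B(.043,.008)[24::25],B(.036,.015)[:25],B(.036,.015)[-25:]]
        t+=samp(G[n],n,B(.036,.008)).mean()-samp(G[n],n,o).mean()
    return t
for z in(.16,.18,.2):
    q=np.array([.4615,.1425,-.27,z]);m=minimize(f,q,method='Nelder-Mead',options=dict(initial_simplex=q+np.vstack([np.zeros(4),np.diag([.003,.003,.05,.01])])));print(m.x,m.fun)
```

```text
[[243.80491703 182.47917223]
 [244.46802954 186.81224833]]
[ 0.46469377  0.14605334 -0.21930952  0.17229096] -93.57114174339092
[ 0.46197589  0.14354269 -0.28556857  0.1912487 ] -84.83691410597828
[ 0.46197737  0.14354399 -0.28561309  0.19125227] -84.83699896663174
```

View pics/g2.png

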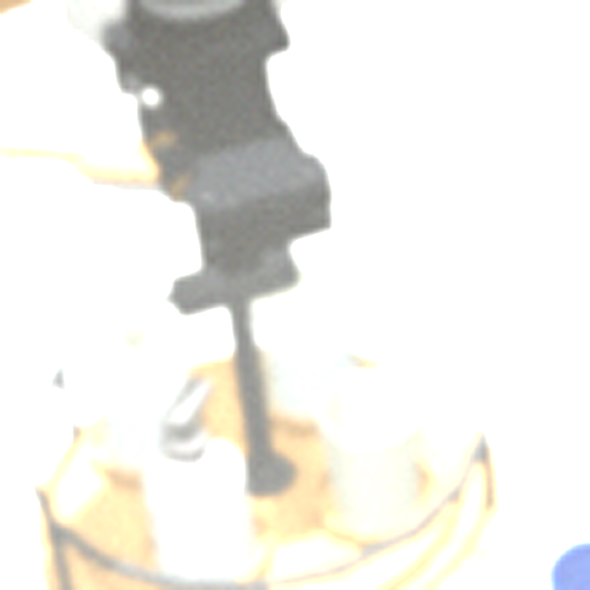

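The bar at crop (235,285) lies below the closed fingers, so the white top must be below z=0. I'll do a joint fit with a free height offset.

```bash
cat > joint.py <<'E'
from h import *
G={n:cv2.imread(f"pics/{n}0.png",0).astype(float) for n in("top","side")}
A=np.r_[np.arange(50,115,1.),np.arange(130,175,1.),np.arange(-175,-125,1.),np.arange(-115,-50,1.)]
S=np.r_[np.arange(60,115,1.),np.arange(-175,-125,1.),np.arange(-115,-50,1.)]
def ends(n,c,phi,z):
    t=0
    for s in (1,-1):
        if n=="side" and s==1: continue
        t+=samp(G[n],n,railpts(c,phi,.136,z,s*np.arange(42,49.))).mean()-samp(G[n],n,railpts(c,phi,.136,z,s*np.arange(33,40.))).mean()
    return t
def bar(n,c,th,z):
    B=lambda a,b:barpts(c,th,a,b,z)
    o=np.r_[B(.043,.008)[::25],B(.043,.008)[24::25],B(.036,.015)[:25],B(.036,.015)[-25:]]
    return samp(G[n],n,B(.036,.008)).mean()-samp(G[n],n,o).mean()
def rail(n,c,z):
    g=lambda r:samp(G[n],n,railpts(c,0,r,z,S)).mean()
    return g(.136)+.5*(g(.134)+g(.138))-.5*(g(.128)+g(.144))
def f(q,d=True):
    x,y,th,phi,dz=q[:5]
    parts=[]
    for k,n in enumerate(G):
        c=np.array([x,y])+q[5+2*k:7+2*k]/1000
        parts+=[rail(n,c,.074+dz)+rail(n,c,.074+dz)*0,bar(n,c,th,.194+dz),.5*ends(n,c,phi,.074+dz)]
    return sum(parts)+3*np.sum(q[5:]**2)/4
for dz in(-.04,-.03,-.02,-.01,0):
    q=np.array([.464,.146,-.24,-.03,dz,0,0,0,0]);
    for _ in range(2):
        m=minimize(f,q,method='Nelder-Mead',options=dict(maxiter=3000,adaptive=True,initial_simplex=q+np.vstack([np.zeros(9),np.diag([.004,.004,.06,.04,.008,1,1,1,1])])));q=m.x
    print(m.x[:2].round(4),np.degrees(m.x[2:4]).round(2),m.x[4].round(4),m.x[5:].round(1),m.fun)
E
python3 joint.py
```

```text
[0.4657 0.1468] [-12.21  -2.1 ] -0.0214 [-2.   1.3  2.  -1.3] 1.5669486152275969
[0.4657 0.1468] [-11.71  -2.06] -0.0214 [-2.   1.3  2.  -1.3] 1.5699691141834151
[0.4657 0.1468] [-11.7   -2.06] -0.0214 [-2.   1.3  2.  -1.3] 1.570254079342721
[0.4634 0.1472] [-16.45  -1.99] -0.0048 [-1.6 -0.8  1.6  0.8] -55.109146408918704
[0.4634 0.1472] [-16.45  -1.99] -0.0048 [-1.6 -0.8  1.6  0.8] -55.109132073528286
```

```bash
python3 - <<'E'
from h import *
t=get_image("top");cv2.imwrite("pics/top2.png",t[:,:,::-1])
p0=np.array([.2233,.6099,.2057]);p1=np.array([.4633,.1419,.1814])
def crop(f,n,c,w,marks):
    im=cv2.imread(f);x,y=int(c[0]-w/2),int(c[1]-w*.375);x=max(x,0);y=max(y,0)
    a=im[y:y+int(w*.75),x:x+w];s=400/w
    a=cv2.resize(a,(400,300),interpolation=cv2.INTER_CUBIC);a=np.clip(255*(a/255.)**.6,0,255).astype(np.uint8)
    for q in px(n,marks): cv2.circle(a,(int((q[0]-x+.5)*s),int((q[1]-y+.5)*s)),2,(0,0,255),-1)
    return a
e=np.array([0,0,.017])
M=lambda p:[p,p-e,p+[0,0,.049]]
top=np.hstack([crop("pics/side0.png","side",(105,115),80,M(p0)),crop("pics/side2.png","side",(244,180),72,M(p1))])
bot=np.hstack([crop("pics/top0.png","top",(60,350),90,M(p0)),crop("pics/top2.png","top",(255,245),100,M(p1))])
cv2.imwrite("pics/m.png",np.vstack([top,bot]))
E
python3 go.py
```

```text
t 4.4667 p [0.4633 0.1419 0.1814] yaw_y 74.37 tilt [-1.e-04 -9.e-04 -1.e+00] F [-0.63 -0.12  0.16] M [0.044 0.018 0.014] gw 4.805495592894948 gf 0.0 q [-0.705 -0.027  0.349  1.895  0.01   1.272  0.938]
```

View pics/m.png

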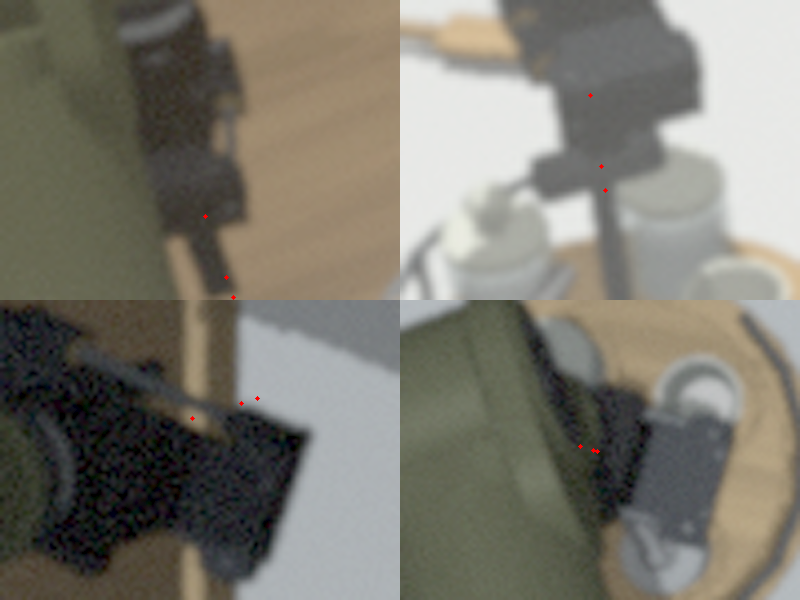

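```bash
cat > tri.py <<'E'
from h import *
def ray(n,uv):
    a=world(n,[uv],0.)[0];c=CAL[n];R=cv2.Rodrigues(c['rvec'])[0];o=-R.T@c['tvec'];d=a-o;return o,d/np.linalg.norm(d)
print("cams",ray("top",(320,200)),ray("side",(320,200)))
def tri(a,b):
    o1,d1=ray("top",a);o2,d2=ray("side",b)
    s=np.linalg.lstsq(np.c_[d1,-d2],o2-o1,rcond=None)[0];p=o1+s[0]*d1;q=o2+s[1]*d2
    return (p+q)/2,np.linalg.norm(p-q)
for k,a,b in(("ball .131",(229.9,260.2),(224.5,190.3)),("post base .03",(260.4,246.6),(249.6,217.8)),("bar top ctr .194",(252,244.9),(243.5,181.3)),("railend .074",(291,210.6),(290.3,210.5)),("blue rim",(339.5,218.5),(312,237)),("beaker rim .108",(279.5,231.5),(268.7,205.5)),("flat lid .113",(242,222),(257.5,186))):
    p,e=tri(a,b);print(k,p.round(4),e.round(4))
E
python3 tri.py
```

```text
cams (array([ 0.42038698, -0.02542271,  1.2611322 ]), array([ 0.14083109, -0.00387448, -0.99002606])) (array([-0.06862151, -0.8917691 ,  1.10978809]), array([ 0.46735064,  0.5865008 , -0.66151356]))
ball .131 [0.4249 0.2101 0.1276] 0.0043
post base .03 [0.4629 0.1419 0.0349] 0.003
bar top ctr .194 [0.4619 0.1426 0.1861] 0.0024
railend .074 [0.5614 0.0513 0.0715] 0.0023
blue rim [ 0.5382 -0.0851  0.0747] 0.0044
beaker rim .108 [0.5013 0.0798 0.1081] 0.0043
flat lid .113 [0.5285 0.1825 0.1062] 0.0046
```

Emit:
send_rows(xyz=[[0,0,0],[0,0,0],[0,0,0],[0,0,0],[0,0,0],[0,0,0],[0,0,0],[0,0,0],[0,0,0],[0,0,0]], dr=[[0,0,0],[0,0,0],[0,0,0],[0,0,0],[0,0,0],[0,0,0],[0,0,0],[0,0,0],[0,0,0],[0,0,0]], jaw=60)

```text
time: 5.3
position: [0.4633, 0.1419, 0.1814]
tool_rot: [-0.427, -3.112, 0.001]
ft_force: [0.0, 0.0, -0.1]
grip_width: 0.667
grip_force: 0.0
```

Emit:
send_rows(xyz=[[0,0,-2],[0,0,-6],[0,0,-12],[0,0,-20],[0,0,-30],[0,0,-40],[0,0,-50],[0,0,-56],[0,0,-60],[0,0,-60]], dr=[[0,0,0],[0,0,0],[0,0,0],[0,0,0],[0,0,0],[0,0,0],[0,0,0],[0,0,0],[0,0,0],[0,0,0]])

```text
time: 6.13
position: [0.4639, 0.1421, 0.2426]
tool_rot: [0.427, 3.111, 0.0]
ft_force: [1.3, 0.1, -0.7]
grip_width: 0.687
grip_force: 0.0
```

```bash
python3 go.py
python3 - <<'E'
from h import *
i=get_image("side");cv2.imwrite("pics/side3.png",i[:,:,::-1])
s=get_state();p=s['position'];x,y,w=200,110,100
a=cv2.resize(i[y:y+75,x:x+w,::-1],(800,600),interpolation=cv2.INTER_CUBIC)
a=np.clip(255*(a/255.)**.6,0,255).astype(np.uint8)
from scipy.spatial.transform import Rotation as Ro
Y=Ro.from_rotvec(s['tool_rot']).as_matrix()[:,1]
M=[p,p-[0,0,.017],p-[0,0,.017]+.035*Y,p-[0,0,.017]-.035*Y,[.462,.143,.194],[.462,.143,.168]]
for q,c in zip(px("side",M),[(0,0,255)]*2+[(0,255,0),(255,0,0),(0,255,255),(0,255,255)]):cv2.circle(a,(int((q[0]-x+.5)*8),int((q[1]-y+.5)*8)),3,c,-1)
cv2.imwrite("pics/m3.png",a)
E
```

```text
t 6.1333 p [0.4639 0.1421 0.2426] yaw_y 74.37 tilt [ 1.5e-03 -1.0e-04 -1.0e+00] F [ 1.27  0.14 -0.66] M [ 0.011 -0.034 -0.029] gw 59.76924550626799 gf 0.0 q [-0.71  -0.062  0.343  1.803  0.022  1.395  0.927]
```

View pics/m3.png

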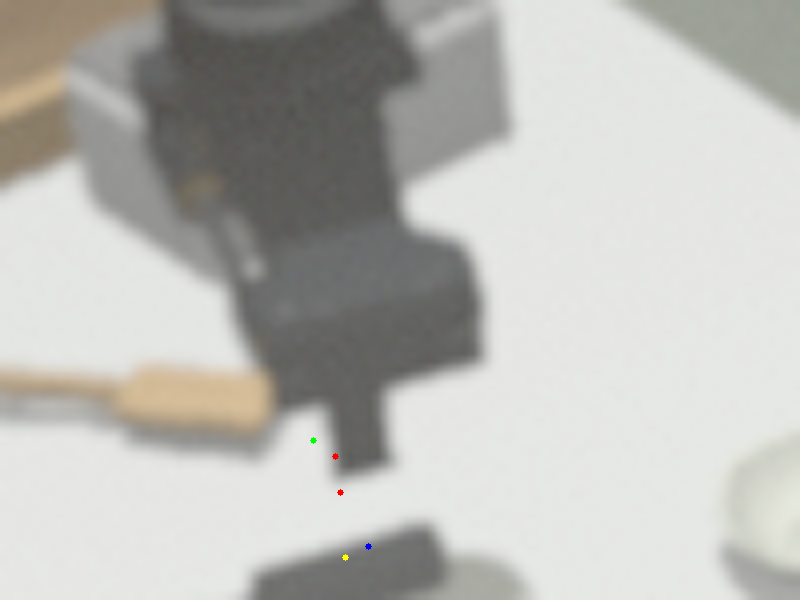

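The near fingertip is at (365,472). The reported TCP would put it at about (368,546), so the real fingertips are roughly 30–40 mm higher than the pose implies, and they closed just above the bar. Between the wells at this opening there is room to go lower, so I'll descend further, watching force, and close again.

Run:
```python
from h import *
p=np.array([.4639,.1421,.2426]);Y=np.array([np.cos(np.radians(74.4)),np.sin(np.radians(74.4)),0])
obs=np.array([200+365/8-.5,110+472/8-.5]);print(obs)
for d in(.03,.045):
    for z in(.2256,.24,.25,.26,.27):print(d,z,px("side",p*[1,1,0]-d*Y+[0,0,z])[0].round(1))
```

```text
[245.125 168.5  ]
0.03 0.2256 [245.2 176.5]
0.03 0.24 [244.6 172.6]
0.03 0.25 [244.2 169.9]
0.03 0.26 [243.8 167.2]
0.03 0.27 [243.4 164.4]
0.045 0.2256 [246.7 179.5]
0.045 0.24 [246.1 175.6]
0.045 0.25 [245.7 172.8]
0.045 0.26 [245.3 170.1]
0.045 0.27 [244.9 167.3]
```

Emit:
send_rows(xyz=[[0,0,6],[0,0,18],[0,0,32],[0,0,46],[0,0,58],[0,0,66],[0,0,70],[0,0,73],[0,0,76],[0,0,78]], dr=[[0,0,0],[0,0,0],[0,0,0],[0,0,0],[0,0,0],[0,0,0],[0,0,0],[0,0,0],[0,0,0],[0,0,0]])

```text
time: 7.02
position: [0.4636, 0.1419, 0.1635]
tool_rot: [0.427, 3.112, -0.001]
ft_force: [0.6, -0.2, 0.1]
grip_width: 0.687
grip_force: 0.0
```

Emit:
send_rows(xyz=[[0,0,2],[0,0,4],[0,0,7],[0,0,10],[0,0,13],[0,0,16],[0,0,18],[0,0,20],[0,0,20],[0,0,20]], dr=[[0,0,0],[0,0,0],[0,0,0],[0,0,0],[0,0,0],[0,0,0],[0,0,0],[0,0,0],[0,0,0],[0,0,0]])

```text
time: 7.85
position: [0.4633, 0.1418, 0.1433]
tool_rot: [-0.427, -3.112, 0.002]
ft_force: [0.9, 0.2, 0.9]
grip_width: 0.69
grip_force: 0.0
```

Emit:
send_rows(xyz=[[0,0,0],[0,0,0],[0,0,0],[0,0,0],[0,0,0],[0,0,0],[0,0,0],[0,0,0],[0,0,0],[0,0,0]], dr=[[0,0,0],[0,0,0],[0,0,0],[0,0,0],[0,0,0],[0,0,0],[0,0,0],[0,0,0],[0,0,0],[0,0,0]], jaw=5, grip_force=10)

```text
time: 8.68
position: [0.4646, 0.1455, 0.1434]
tool_rot: [0.424, 3.11, 0.007]
ft_force: [5.3, 7.8, -5.1]
grip_width: 0.229
grip_force: 10.0
```

```bash
python3 go.py
```

```text
t 8.6833 p [0.4646 0.1455 0.1434] yaw_y 74.48 tilt [ 0.0037  0.004  -1.    ] F [ 5.25  7.84 -5.12] M [ 1.686 -1.008 -0.037] gw 19.88202720769783 gf 9.98238215877791 q [-0.703  0.005  0.35   1.944 -0.004  1.188  0.948]
```

Gripped: width 19.9 mm, 10 N. The bar sits about 4 mm along +tool y, so I'll centre on it.

Emit:
send_rows(xyz=[[0,1,0],[0,2,0],[0,3,0],[0,4,0],[0,4,0],[0,4,0],[0,4,0],[0,4,0],[0,4,0],[0,4,0]], dr=[[0,0,0],[0,0,0],[0,0,0],[0,0,0],[0,0,0],[0,0,0],[0,0,0],[0,0,0],[0,0,0],[0,0,0]])

```text
time: 9.52
position: [0.4644, 0.1455, 0.1434]
tool_rot: [0.427, 3.112, -0.002]
ft_force: [0.9, -0.5, -1.5]
grip_width: 0.227
grip_force: 10.0
```

```bash
python3 go.py
```

```text
t 9.5167 p [0.4644 0.1455 0.1434] yaw_y 74.36 tilt [-0.     -0.0011 -1.    ] F [ 0.89 -0.46 -1.47] M [ 0.067 -0.332  0.041] gw 19.790566574802828 gf 9.990466784220189 q [-0.705  0.009  0.35   1.94  -0.002  1.193  0.943]
```

Emit:
send_rows(xyz=[[0,0,0],[0,0,0],[0,0,0],[0,0,0],[0,0,0],[0,0,0],[0,0,0],[0,0,0],[0,0,0],[0,0,0]], dr=[[0,0,0],[0,0,0.01],[0,0,0.04],[0,0,0.09],[0,0,0.15],[0,0,0.21],[0,0,0.26],[0,0,0.29],[0,0,0.3],[0,0,0.3]], jaw=5, grip_force=35)

```text
time: 10.35
position: [0.4641, 0.1447, 0.1434]
tool_rot: [-0.888, -3.013, 0.004]
ft_force: [-0.1, -3.0, 1.4]
grip_width: 0.224
grip_force: 35.0
```

```bash
python3 go.py
```

```text
t 10.35 p [0.4641 0.1447 0.1434] yaw_y 57.14 tilt [-0.0011 -0.0022 -1.    ] F [-0.13 -3.01  1.4 ] M [-0.594  0.063 -0.053] gw 19.489477586460495 gf 34.9964243452996 q [-7.060e-01  9.000e-03  3.520e-01  1.940e+00 -1.000e-03  1.195e+00
  6.430e-01]
```

Emit:
send_rows(xyz=[[0,-0.5,0],[0,-0.7,0],[0,-0.9,0],[0,-1.2,0],[0,-1.6,0],[0.2,-2,0],[0.4,-2.4,0],[0.5,-2.7,0],[0.5,-2.8,0],[0.5,-2.8,0]], dr=[[0,0,0.02],[0,0,0.07],[0,0,0.15],[0,0,0.25],[0,0,0.36],[0,0,0.47],[0,0,0.57],[0,0,0.65],[0,0,0.69],[0,0,0.7]])

```text
time: 11.18
position: [0.4627, 0.1436, 0.1434]
tool_rot: [1.869, 2.524, -0.001]
ft_force: [0.6, -2.0, 0.2]
grip_width: 0.226
grip_force: 35.0
```

```bash
python3 go.py
```

```text
t 11.1833 p [0.4627 0.1436 0.1434] yaw_y 16.97 tilt [ 4.e-04 -9.e-04 -1.e+00] F [ 0.6  -1.96  0.19] M [-0.335 -0.34   0.034] gw 19.64055559576385 gf 34.97519049793482 q [-0.708  0.003  0.354  1.946 -0.     1.193 -0.058]
```

Emit:
send_rows(xyz=[[0,0,0],[0,-0.2,0],[0.1,-0.4,0],[0.2,-0.7,0],[0.3,-1,0],[0.4,-1.3,0],[0.5,-1.6,0],[0.6,-1.8,0],[0.6,-1.9,0],[0.6,-1.9,0]], dr=[[0,0,0.02],[0,0,0.07],[0,0,0.14],[0,0,0.22],[0,0,0.31],[0,0,0.4],[0,0,0.48],[0,0,0.55],[0,0,0.59],[0,0,0.6]])

```text
time: 12.02
position: [0.4611, 0.1436, 0.1434]
tool_rot: [2.531, 1.859, 0.001]
ft_force: [4.2, -2.0, -1.8]
grip_width: 0.224
grip_force: 35.0
```

```bash
python3 go.py
```

```text
t 12.0167 p [0.4611 0.1436 0.1434] yaw_y -17.39 tilt [ 1.2e-03 -9.0e-04 -1.0e+00] F [ 4.23 -2.01 -1.78] M [-0.338 -0.669  0.005] gw 19.51034159911273 gf 34.970827801153064 q [-7.090e-01 -1.000e-03  3.530e-01  1.950e+00  2.000e-03  1.192e+00
 -6.600e-01]
```

Emit:
send_rows(xyz=[[0,0,0],[0,0,0],[0,-0.1,0],[0.1,-0.3,0],[0.2,-0.5,0],[0.2,-0.6,0],[0.3,-0.8,0],[0.3,-0.9,0],[0.3,-0.9,0],[0.3,-0.9,0]], dr=[[0,0,0.02],[0,0,0.06],[0,0,0.12],[0,0,0.19],[0,0,0.27],[0,0,0.35],[0,0,0.42],[0,0,0.47],[0,0,0.5],[0,0,0.51]])

```text
time: 12.85
position: [0.4599, 0.1443, 0.1434]
tool_rot: [2.918, 1.162, 0.0]
ft_force: [3.1, -0.7, -2.3]
grip_width: 0.225
grip_force: 35.0
```

```bash
python3 go.py
python3 - <<'E'
from h import *
t=get_image("top");s=get_image("side");cv2.imwrite("pics/top4.png",t[:,:,::-1]);cv2.imwrite("pics/side4.png",s[:,:,::-1])
out=[]
ax=np.array([.4615,.1463])
for n,i,x,y,w,h in(("top",t,195,185,130,130),("side",s,190,140,120,120)):
    a=cv2.resize(i[y:y+h,x:x+w,::-1],(400,400),interpolation=cv2.INTER_CUBIC);a=np.clip(255*(a/255.)**.6,0,255).astype(np.uint8);k=400/w
    P=lambda r,d,z:[ax[0]+r*np.cos(np.radians(d)),ax[1]+r*np.sin(np.radians(d)),z]
    M=[P(.145,-2,.0),P(.136,39,.074),P(.136,-43,.074)]+[P(.075,-2,.113)]+[P(.075,-2,.131)]
    M+= [[P(.075,-2,0)[0]+.031*np.cos(v),P(.075,-2,0)[1]+.031*np.sin(v),.113] for v in np.arange(0,6.28,.4)]
    for q in px(n,M):cv2.circle(a,(int((q[0]-x+.5)*k),int((q[1]-y+.5)*k)),2,(0,0,255),-1)
    out.append(a)
cv2.imwrite("pics/end.png",np.hstack(out))
E
```

```text
t 12.85 p [0.4599 0.1443 0.1434] yaw_y -46.57 tilt [ 4.e-04 -8.e-04 -1.e+00] F [ 3.13 -0.74 -2.31] M [-0.365 -0.585  0.07 ] gw 19.602121848228048 gf 34.97256914153695 q [-0.71  -0.002  0.352  1.951  0.002  1.193 -1.172]
```

View pics/end.png

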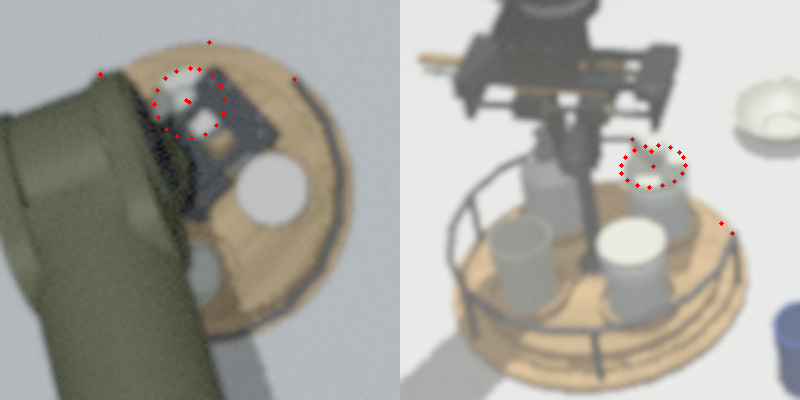

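Run:
```python
from h import *
ax=np.array([.4615,.1463])
g=cv2.imread("pics/top4.png",0)
c=cv2.HoughCircles(cv2.resize(g[225:270,260:305],None,fx=8,fy=8,interpolation=2),cv2.HOUGH_GRADIENT,1,200,param1=60,param2=15,minRadius=70,maxRadius=130)[0][0]
u=[260+c[0]/8-.5,225+c[1]/8-.5];print(u,c[2]/8)
p=world("top",[u],.113)[0][:2]-ax;print("flat top",p,np.degrees(np.arctan2(p[1],p[0])))
for n,u in(("side",[190+632/3.333-120-.5,140+240/3.333-.5]),):
    p=world(n,[u],.113)[0][:2]-ax;print("flat side",p,np.degrees(np.arctan2(p[1],p[0])))
c=CAL
for n,u in(("side",[190+(653-400)/3.333-.5,140+166/3.333-.5]),):
    p=world(n,[u],.113)[0][:2]-ax;print("knob lid side",p,np.degrees(np.arctan2(p[1],p[0])))
```

```text
Traceback (most recent call last):
TypeError: 'NoneType' object is not subscriptable
```

Run:
```python
from h import *
ax=np.array([.4615,.1463])
g=cv2.imread("pics/top4.png",0)[230:262,268:300];m=(cv2.GaussianBlur(g,(3,3),0)>np.percentile(g,75)*.93).astype(np.uint8)
N,L,S,C=cv2.connectedComponentsWithStats(m);k=L[16,15];print(S[k],C[k])
def ang(n,u,z=.113):
    p=world(n,[u],z)[0][:2]-ax;return p,np.degrees(np.arctan2(*p[::-1])),np.hypot(*p)
print("flat top",ang("top",C[k]+[268,230]),ang("top",[282.6,245.9]))
print("flat side",ang("side",[190+(632-400)/3.333-.5,140+240/3.333-.5]))
```

```text
[  5   6  21  21 323] [15.02167183 16.20123839]
flat top (array([-0.00206826, -0.07536327]), np.float64(-91.57202085947199), np.float64(0.07539164461165314)) (array([-0.00124944, -0.07422969]), np.float64(-90.96431232185553), np.float64(0.07424020553201717))
flat side (array([ 0.00120675, -0.07571479]), np.float64(-89.08689163510896), np.float64(0.07572440292264511))
```

The deck angle agrees: the knob jar's well is at about -1.6 deg and the gap middle at about -2 deg. I'll firm up the grip, settle and hand in.

Emit:
send_rows(xyz=[[0,0,0],[0,0,0],[0,0,0],[0,0,0],[0,0,0],[0,0,0],[0,0,0],[0,0,0],[0,0,0],[0,0,0]], dr=[[0,0,0],[0,0,0],[0,0,0],[0,0,0],[0,0,0],[0,0,0],[0,0,0],[0,0,0],[0,0,0],[0,0,0]], jaw=5, grip_force=45)

```text
time: 13.78
position: [0.4599, 0.1443, 0.1434]
tool_rot: [2.917, 1.163, 0.0]
ft_force: [5.3, 0.1, -2.8]
grip_width: 0.225
grip_force: 45.0
```

```bash
python3 go.py; python3 -c "
from bench import *
print(close_job())"
```

```text
t 13.7833 p [0.4599 0.1443 0.1434] yaw_y -46.52 tilt [ 3.e-04 -8.e-04 -1.e+00] F [ 5.34  0.08 -2.81] M [-0.117 -1.032  0.045] gw 19.57576593472346 gf 44.96973803266883 q [-0.71  -0.002  0.352  1.951  0.002  1.193 -1.171]
the job is handed in; nothing more can be done
None
```

I turned the carousel about 121° clockwise by its handle and handed the job in at 13.8 s: the knob jar stands within about 2° of the middle of the gap by camera, and the gripper still holds the handle at 45 N.

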